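Lock the salinity probe into the watermaker's push-fit port and open its valve

TASK

Take the orange salinity probe out of its stand and push its steel stem down into the open blue-collared push-fit port until it locks, so that it stays down by itself when let go; press only as hard as the catch needs and do not force it against the bottom. Once it is locked, swing the red valve lever all the way open. Leave the jars, beaker and spray bottle where they stand.

Things in the scene. Friction and masses are not known exactly. Their poses are not given: they have to be found in the camera images.
- probe_centre (a point): Centre of the salinity probe (116 mm long, loose, about 0.18 kg), on its axis, 58 mm above the tip; z up along it. Upper 58 mm: an orange square grip 34 x 34 mm, sides along this point's x and y; its lower edge is level with this point, its middle 29 mm above. Below: the steel stem. It starts upright in its stand, the grip's underside on the stand's top.
- probe_tip (a point): Lower end of the probe's round steel stem, on its axis; z up along the probe. The stem is 16 mm thick and 58 mm long, its nose tapered (10 mm wide at the tip, full width after 6 mm), with a locking groove 10 to 18 mm above the tip.
- stand: Grey block 75 x 75 x 68 mm high, fixed, with a 22 mm hole 63 mm deep in its middle in which the probe's stem hangs. Origin: centre of its underside on the table.
- port_mouth (a point): Centre of the mouth of the open push-fit port, an upright aluminium sleeve 32 mm wide and 63 mm tall with a blue funnel collar, on top of the steel manifold, 113 mm above the table; z up. The funnel narrows from about 24 mm to a bore of 18.5 mm within 7 mm. More than 40 N of push damages the port.
- port_foot (a point): Foot of the open port, on its axis, on the manifold's top. Inside the port the catch sits at a depth that differs and cannot be seen: at the solid stop the tip is anywhere from 31 to 51 mm below the mouth (the grip's lower edge 27 to 7 mm above the mouth; it never touches).
- capped_top (a point): Top centre of the neighbouring port, the same sleeve closed by a black cap, 63 mm above the manifold's top; not used. The open port is 80 mm to one side of it or the other, along the manifold.
- poppet (a joint): Travel of the sprung poppet in the port's cartridge, m: 0 up, 0.010 on its solid stop. The push: sprung jaws spread over the nose (8 to 13 N), then the tip presses the poppet (5 to 12 N) until the jaws snap into the groove and the push drops; the stop, where it climbs steeply, comes 1.5 mm later. Let go: locked it stays near 0.0085, unlocked it lifts the probe.
- manifold: Steel block 75 x 290 mm, its top 50 mm above the table, fixed; origin: centre of its underside on the table; y along its length. Ports at y = -85 and -5 mm, valve at y = +95 mm.
- valve_pivot (a point): On the valve's upright axis, at the height of the middle of the lever's knob; x and y as the manifold's.
- valve_knob (a point): Middle of the upright red knob (18 mm wide, 34 mm tall, its top 113 mm above the table) at the end of the red valve lever, 85 mm from the valve's axis; the knob's top stands 28 mm above the lever's bar (16 mm wide).
- valve (a joint): Angle of the valve lever in rad: 0 closed (lever points along the manifold's -x, toward the robot), grows clockwise seen from above to 1.571 fully open (lever points along the manifold's +y). Stiff by friction, about 1.5 N at the knob; stays where left.
- amber_jar: Amber jar, 64 mm wide, 110 mm tall; origin at its underside. Leave alone.
- white_jar: White jar, 64 mm wide, 110 mm tall; origin at its underside. Leave alone.
- beaker: Clear beaker, 64 mm wide, 70 mm tall; origin at its underside. Leave alone.
- spray: White and blue bottle with red cap, 70 mm wide, 190 mm tall; origin at its underside. Leave alone.
Not all that is in view belongs to the job. What is meant by the part that bears probe_centre is not purple, and is the smaller of those in its own colour.

How it is judged:
By the outcome, as a careful person would: the job done as asked, in the order asked, and still so for the second after the job is handed in, with the robot touching nothing.
It also fails if it takes over 66 s, if anything falls off the work surface, if the arm or the gripper's body presses on something with over 40 N, if the wrist force passes 120 N, or if a joint passes its speed limit or range.

ROBOT

A 7-joint arm with a two-finger parallel gripper is mounted at the origin on the work surface. World frame = base frame: x ahead of the robot, y to its left, z up, the work surface at z = 0. Lengths are in m, angles in rad, forces in N, time in s.
With the tool pointing down it reaches from about 0.4 to 0.875 m from the base axis. Payload 19.3 kg.
Tool frame: the origin (TCP) lies midway between the tips of the shut fingers; the grasp point (between the pads) lies bot.tcp_to_grasp behind it (bot.tcp_to_grasp is the distance from the TCP to the grasp point, in m); z points along the fingers, y is the line along which they close (so a half turn about z gives the same grasp; the last joint's range is limited). The gripper opens to 85 mm and grips with 20 to 120 N. Pads are 22 mm wide; open, the fingers measure 114 mm over their backs; the gripper's body (76 mm by 85 mm) begins 54 mm behind the grasp point. The pads swing forward as they close: fully open they stand 13 mm farther back than shut.
Start: joints at [-0.07, 0.521, -0.036, 1.599, 0.021, 1.021, -0.113], TCP at [0.625, -0, 0.231] pointing down, gripper open.
Joint ranges: [-2.91, 2.91], [-0.3, 2.13], [-1.5, 1.42], [0.17, 2.43], [-1.26, 4.41], [0.16, 1.93], [-2.52, 2.52]. Speed limits (rad/s): [1.89, 1.89, 2.39, 2.39, 3.01, 3.01, 3.01].

INTERFACE

Orientations are given as [roll, pitch, yaw] about the fixed x, y, z axes, in that order (R = Rz(yaw) Ry(pitch) Rx(roll)).
In Python, from workcell import observe, imaging, bot gives the robot as it stands.
- The arm moves only by the tool send_rows, never from a script. Its argument "plan" is text: rows parted by semicolons, each of 7 numbers parted by spaces: the shift along the tool's x, y, z in m, then the turn, a rotation vector about the tool's x, y, z in degrees, then the finger opening in m, from 0 to 0.0854. In form: dx dy dz rx ry rz claw; .... A call has 1 to 10 rows; each row is the pose to reach, as a shift and turn from the pose commanded when the call began, along the tool's axes at that moment; what a row does not reach only later rows make up. A row lasts 1/12 s, in which the tool goes at most 41.7 mm and 7.16 degrees, less where a joint would pass 70% of its speed; a pose out of reach is approached as far as the arm can. A call with a gripper value outside its range is refused whole. The fingers move at their own pace and stop on an object; "grip_force" is the grip in N (left out, the last holds). Time passes only in rows, so rows that repeat a pose let the fingers close. It gives the time, the measured TCP pose, the force, the opening and the grip force at its end, in the units of the state.
- observe(): the state, without advancing time (a new reading comes with each control period).
- imaging.grab_frame(name): name is "scene" or "side" or "wrist"; returns a dict with "color" (420x560x3 uint8, red, green, blue), "fx", "fy", "cx", "cy" (pixels), "eye" and "orientation" of the camera in the world; the wrist camera has in their place "tool_from_camera" (4x4, takes a point from camera to tool coordinates, whose origin is the TCP and whose axes are the flange's). Camera axes: x right, y down, z forward; pixel columns grow to the right and rows downward; lengths in m; the calibration is good to about 2 mm. A picture is of the moment at which its call begins: read the wrist's pose just before it. There is no depth.
- bot.job_done(): hands the job in; it is judged then, once.
The state is a dict: "clock": time; "qpos": joint angles; "qd": joint speeds; "joint_efforts": joint torques, N m; "position": TCP position; "tool_rot": TCP orientation; "force": force on the tool from outside, world axes, zero at the start; "moment": the same for the moment, N m; "grip_width": finger opening in m; "finger_force": force on a finger pad.
Only numpy, scipy, OpenCV 4.12 (cv2) and the standard library are available. Lean on these libraries where they do the work, as an engineer would, in place of code of your own. Each camera call takes 0.05 s, during which the arm holds its last target. There are 200 camera calls.

## Working session

There is one attempt and no reset: what is moved stays moved. The work goes in short steps, Python scripts to look and compute and a tool call to move; the robot and the scene stay as the last step left them, time stands still between calls to the robot, and variables do not carry over. Pictures are saved under pics/ and viewed, at most 10 in all, crops included, and the job is handed in when it is done.

Besides the shell and the picture viewer there is one more tool, called after "Emit:" as name(argument=value, ...), one argument or row to a line, values as JSON. send_rows: Moves the arm, as the interface text tells. Its arguments: {"type":"object","properties":{"plan":{"type":"string"},"grip_force":{"type":"number"}},"required":["plan"]}

```bash
mkdir -p pics; ls; python3 - <<'E'
from workcell import observe, imaging, bot
import cv2,numpy as np
s=observe();print(s['clock'],s['position'],s['tool_rot'],s['force'],bot.tcp_to_grasp)
for n in('scene','side'):
    f=imaging.grab_frame(n);cv2.imwrite(f'pics/{n}0.png',cv2.cvtColor(f['color'],cv2.COLOR_RGB2BGR))
    print(n,{k:v for k,v in f.items() if k!='color'})
E
```

```text
pics
0.0 [ 6.24674280e-01 -2.75733588e-05  2.30726368e-01] [-3.14047452e+00  7.25799508e-05  1.57077882e+00] [ 0.10305492 -0.03791539  1.10970088] 0.0187
scene {'fx': 393.79579025307214, 'fy': 393.79579025307214, 'cx': 276.25726291002667, 'cy': 212.50587561053612, 'eye': array([ 1.19548024, -0.56524643,  0.82941292]), 'orientation': array([-2.33794351, -0.01302217,  1.00765867])}
side {'fx': 379.9396229984474, 'fy': 379.9396229984474, 'cx': 277.05997628298513, 'cy': 206.1026949119052, 'eye': array([ 0.04862268, -0.75943753,  1.06973634]), 'orientation': array([-2.46996038, -0.00250466, -0.70977695])}
```

View pics/scene0.png

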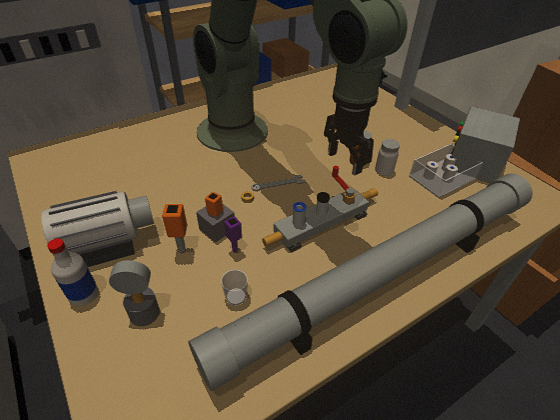

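View pics/side0.png

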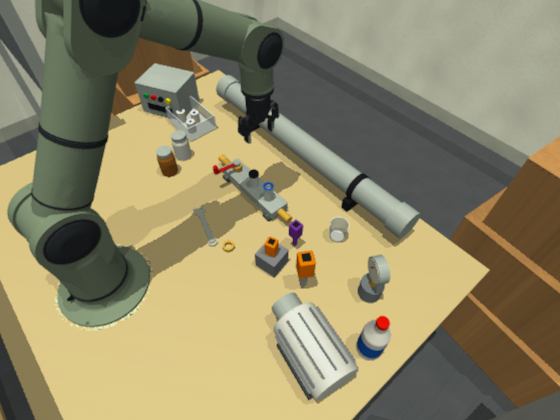

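Candidates are orange A at scene (213,205) / side (271,245), in the grey stand; orange B at scene (175,220) / side (306,264), larger; and purple at (233,230) / (296,230). A fits, since it is not purple and is the smaller of the two orange ones. One enlarged crop will confirm it.

```bash
python3 - <<'E'
import cv2,numpy as np
a=cv2.imread('pics/scene0.png');b=cv2.imread('pics/side0.png')
c=cv2.resize(a[155:265,150:390],None,fx=3.33,fy=2.7*1.0,interpolation=3)
c=cv2.resize(a[160:260,155:395],(800,333),interpolation=3)
d=cv2.resize(b[148:298,205:345],(280*1,300),interpolation=3)
print(c.shape)
d1=cv2.resize(b[150:225,205:305],(355,266),interpolation=3)
d2=cv2.resize(b[215:290,230:330],(355,266),interpolation=3)
z=np.zeros((266,90,3),np.uint8)
cv2.imwrite('pics/crop.png',np.vstack([c,np.hstack([d1,z,d2])]))
E
```

```text
(333, 800, 3)
```

View pics/crop.png

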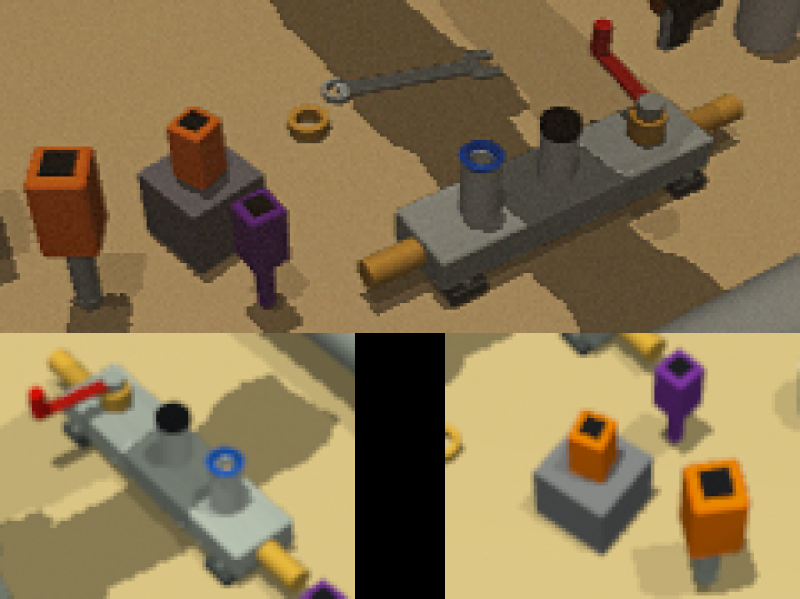

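The crop confirms A: it is the small orange grip standing in the grey stand. The open blue port is the near one, and the knob points toward the robot. Next I'll triangulate.

```bash
cat > h.py <<'E'
import numpy as np
from scipy.spatial.transform import Rotation as R
C={'scene':(393.796,276.257,212.506,[1.19548,-.56525,.82941],[-2.33794,-.01302,1.00766]),
'side':(379.94,277.06,206.103,[.04862,-.75944,1.06974],[-2.46996,-.0025,-.70978])}
def ray(n,p):
    f,cx,cy,e,o=C[n];d=R.from_euler('xyz',o).apply([(p[0]-cx)/f,(p[1]-cy)/f,1]);return np.array(e),d
def onz(n,p,z):
    e,d=ray(n,p);return (e+d*(z-e[2])/d[2])
def tri(a,b):
    (e,d),(g,h)=ray('scene',a),ray('side',b)
    s,t=np.linalg.lstsq(np.c_[d,-h],g-e,rcond=None)[0];return (e+s*d+g+t*h)/2,np.linalg.norm(e+s*d-g-t*h)
sc=lambda x,y:(155+x/3.3333-.35,160+y/3.33-.35)
s1=lambda x,y:(205+x/3.55-.35,150+(y-333)/3.55-.35)
s2=lambda x,y:(230+(x-445)/3.55-.35,215+(y-333)/3.55-.35)
E
python3 - <<'E'
from h import *
np.set_printoptions(precision=4,suppress=True)
for n,a,b,z in [('probe',sc(195,120),s2(593,427),.126),('port',sc(483,157),s1(225,463),.113),('cap',sc(561,120),s1(173,417),.118),('knob',sc(602,24),s1(38,395),.113),('hub',sc(652,102),s1(115,381),.10)]:
    print(n,*tri(a,b),onz('scene',a,z)[:2],onz('side',b,z)[:2])
print('stand top', [onz('scene',sc(*p),.068)[:2] for p in((139,177),(203,208),(265,180))],[onz('side',s2(*p),.068)[:2] for p in((535,475),(603,509),(652,464))])
print('probe top', [onz('scene',sc(*p),.126)[:2] for p in((167,115),(196,130),(222,119),(193,107))],[onz('side',s2(*p),.126)[:2] for p in((570,434),(605,447),(617,420),(583,411))])
print('manif', [onz('scene',sc(*p),.05)[:2] for p in((397,209),(439,262),(710,140))],[onz('side',s1(*p),.05)[:2] for p in((208,556),(291,519))])
E
```

```text
probe [ 0.4405 -0.2794  0.1258] 0.0032021487661047744 [ 0.4399 -0.2778] [ 0.4402 -0.2813]
port [ 0.582  -0.0942  0.1074] 0.0030913060177473655 [ 0.586 -0.096] [ 0.5784 -0.0999]
cap [ 0.5809 -0.0157  0.1094] 0.004472652996857879 [ 0.5871 -0.0194] [ 0.5754 -0.0251]
knob [0.4973 0.0936 0.1108] 0.004611338019487142 [0.498  0.0947] [0.4955 0.0885]
hub [0.5821 0.0845 0.0836] 0.007204100677572014 [0.5937 0.0749] [0.5719 0.0658]
stand top [array([ 0.4182, -0.3249]), array([ 0.4787, -0.2955]), array([ 0.476 , -0.2373])] [array([ 0.3947, -0.257 ]), array([ 0.4175, -0.3205]), array([ 0.4785, -0.3143])]
probe top [array([ 0.4226, -0.2944]), array([ 0.4512, -0.2823]), array([ 0.4501, -0.2587]), array([ 0.4246, -0.2722])] [array([ 0.4213, -0.2742]), array([ 0.4351, -0.3027]), array([ 0.46 , -0.289]), array([ 0.4442, -0.2636])]
manif [array([ 0.5472, -0.1522]), array([ 0.6154, -0.1551]), array([0.6192, 0.1293])] [array([ 0.5254, -0.1367]), array([ 0.6156, -0.1541])]
```

Emit:
send_rows(
  plan="-0.02 -0.015 0 0 0 -3 0.085; -0.05 -0.035 0 0 0 -8 0.085; -0.085 -0.055 0 0 0 -13 0.085; -0.12 -0.08 0 0 0 -18 0.085; -0.155 -0.10 0 0 0 -22 0.085; -0.19 -0.125 0 0 0 -25 0.085; -0.225 -0.15 0 0 0 -25 0.085; -0.255 -0.17 0 0 0 -25 0.085; -0.279 -0.185 0 0 0 -25 0.085; -0.279 -0.185 0 0 0 -25 0.085",
)

```text
clock: 0.93
position: [0.4361, -0.2842, 0.2312]
tool_rot: [-3.139, 0.001, 2.0]
force: [-0.3, -0.6, -0.5]
grip_width: 0.0849
finger_force: 0.0
```

```bash
cat >> h.py <<'E'
def wshot(fn):
    from workcell import observe, imaging
    import cv2,json
    s=observe();f=imaging.grab_frame('wrist');cv2.imwrite(fn,cv2.cvtColor(f['color'],cv2.COLOR_RGB2BGR))
    r=R.from_euler('xyz',s['tool_rot']).as_matrix();T=np.array(f['tool_from_camera'])
    json.dump(dict(f=f['fx'],cx=f['cx'],cy=f['cy'],Rc=(r@T[:3,:3]).tolist(),e=(r@T[:3,3]+s['position']).tolist()),open(fn+'.json','w'))
    print(s['clock'],s['position'],s['tool_rot'],s['force'],s['grip_width'])
def won(fn,p,z):
    import json
    j=json.load(open(fn+'.json'));d=np.array(j['Rc'])@[(p[0]-j['cx'])/j['f'],(p[1]-j['cy'])/j['f'],1];e=np.array(j['e'])
    return (e+d*(z-e[2])/d[2])[:2]
def wproj(fn,X):
    import json
    j=json.load(open(fn+'.json'));c=np.array(j['Rc']).T@(np.array(X)-j['e']);return c[:2]/c[2]*j['f']+[j['cx'],j['cy']]
E
python3 - <<'E'
from h import *
wshot('pics/w1.png')
print(wproj('pics/w1.png',[.440,-.279,.126]))
print('purple',tri(sc(262,205),s2(679,367)),'big',tri(sc(60,164),s2(717,483)))
E
```

```text
0.9333 [ 0.43613214 -0.28421588  0.23124681] [-3.13948105e+00  9.08995720e-04  1.99993744e+00] [-0.30618938 -0.56236722 -0.51633865] 0.0849164115726476
[290.57497127 199.55223519]
purple (array([ 0.54297848, -0.27385692,  0.11337873]), np.float64(0.0039351213628864784)) big (array([ 0.46715729, -0.39865965,  0.15774309]), np.float64(0.002795764317725694))
```

View pics/w1.png

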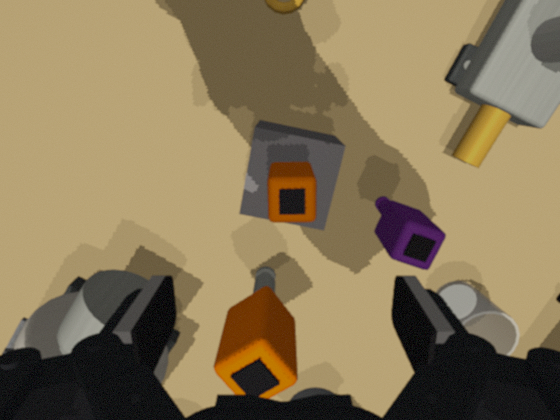

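The probe's top face is centred at about (292,202) and squared up with the tool. The purple one is at (418,245), clear of the right finger.

```bash
python3 - <<'E'
from h import *
p=won('pics/w1.png',(292,201.5),.126);print(p)
a=won('pics/w1.png',(279,189),.126),won('pics/w1.png',(304,188),.126),won('pics/w1.png',(280,215),.126)
print(np.degrees(np.arctan2(*(a[1]-a[0])[::-1])),a)
r=R.from_euler('xyz',[-3.1394,.0009,2.0]);c=np.array([.4397,-.279,.2307])
print(r.apply(np.r_[p,.083]-[.4361,-.2842,.2312],inverse=True))
# commanded frame
r=R.from_euler('xyz',[-3.1405,0,np.pi/2])*R.from_rotvec([0,0,-np.radians(25)])
cmd=np.array([.62467,0,.2307])+np.array([-.185,-.279,0]);print(cmd,r.apply(np.r_[p,.083]-cmd,inverse=True))
E
```

```text
[ 0.44147821 -0.2798598 ]
26.960829909783918 (array([ 0.42969311, -0.27548094]), array([ 0.44483982, -0.26777635]), array([ 0.43803825, -0.29222491]))
[0.00184178 0.00702148 0.14818336]
[ 0.43967 -0.279    0.2307 ] [-0.00161163  0.00142169  0.14769794]
```

Emit:
send_rows(
  plan="-0.0015 0.0015 0.01 0 0 0 0.085; -0.0015 0.0015 0.03 0 0 0 0.085; -0.0015 0.0015 0.055 0 0 0 0.085; -0.0015 0.0015 0.08 0 0 0 0.085; -0.0015 0.0015 0.105 0 0 0 0.085; -0.0015 0.0015 0.125 0 0 0 0.085; -0.0015 0.0015 0.14 0 0 0 0.08; -0.0015 0.0015 0.147 0 0 0 0.06; -0.0015 0.0015 0.147 0 0 0 0.05; -0.0015 0.0015 0.147 0 0 0 0.045",
  grip_force=50,
)

```text
clock: 1.82
position: [0.4424, -0.2791, 0.0843]
tool_rot: [-3.142, -0.0, 2.008]
force: [-0.3, 0.3, 0.3]
grip_width: 0.046
finger_force: 0.0
```

Emit:
send_rows(
  plan="0 0 0 0 0 0 0.04; 0 0 0 0 0 0 0.03; 0 0 0 0 0 0 0.02; 0 0 0 0 0 0 0.02; 0 0 0 0 0 0 0.02; 0 0 0 0 0 0 0.02; 0 0 0 0 0 0 0.02; 0 0 0 0 0 0 0.02",
  grip_force=60,
)

```text
clock: 2.48
position: [0.4426, -0.2799, 0.0853]
tool_rot: [3.14, 0.001, 2.007]
force: [-0.6, 2.0, 8.2]
grip_width: 0.0331
finger_force: 60.2
```

Emit:
send_rows(
  plan="0 0 -0.004 0 0 0 0.02; 0 0 -0.012 0 0 0 0.02; 0 0 -0.025 0 0 0 0.02; 0 0 -0.04 0 0 0 0.02; 0 0 -0.06 0 0 0 0.02; 0 0 -0.08 0 0 0 0.02; 0 0 -0.10 0 0 0 0.02; 0 0 -0.12 0 0 0 0.02; 0 0 -0.14 0 0 0 0.02; 0 0 -0.15 0 0 0 0.02",
)

```text
clock: 3.32
position: [0.4424, -0.2801, 0.2373]
tool_rot: [3.14, 0.002, 2.007]
force: [0.7, 0.2, -2.4]
grip_width: 0.0333
finger_force: 59.7
```

Emit:
send_rows(
  plan="0.002 0.01 0 0 0 2 0.02; 0.005 0.03 0 0 0 5 0.02; 0.008 0.05 0 0 0 9 0.02; 0.011 0.075 0 0 0 13 0.02; 0.015 0.10 0 0 0 17 0.02; 0.018 0.12 0 0 0 20 0.02; 0.021 0.14 0 0 0 23 0.02; 0.024 0.157 0 0 0 25 0.02; 0.025 0.166 0 0 0 25 0.02; 0.025 0.166 0 0 0 25 0.02",
)

```text
clock: 4.15
position: [0.5829, -0.1854, 0.234]
tool_rot: [-3.142, -0.001, 1.574]
force: [-0.0, 1.1, -2.7]
grip_width: 0.0336
finger_force: 59.9
```

```bash
python3 - <<'E'
from h import *
import cv2
from workcell import imaging
wshot('pics/w2.png');print(wproj('pics/w2.png',[.582,-.097,.113]))
w=cv2.imread('pics/w2.png')
o=[]
for n in('scene','side'):
    f=imaging.grab_frame(n);cv2.imwrite(f'pics/{n}1.png',cv2.cvtColor(f['color'],cv2.COLOR_RGB2BGR))
    C_=C[n];r=R.from_euler('xyz',C_[4]).as_matrix()
    c=r.T@(np.array([.582,-.187,.18])-C_[3]);u=c[:2]/c[2]*C_[0]+[C_[1],C_[2]];u=u.round().astype(int);print(n,u)
    o.append(cv2.resize(cv2.imread(f'pics/{n}1.png')[u[1]-37:u[1]+38,u[0]-30:u[0]+30],(240,300),interpolation=3))
cv2.imwrite('pics/m1.png',np.hstack([cv2.copyMakeBorder(w,0,180,0,0,0),np.vstack(o)]))
E
```

```text
4.15 [ 0.58293089 -0.18536357  0.23400542] [-3.14156814e+00 -6.35944510e-04  1.57421793e+00] [-2.50432709e-03  1.06550305e+00 -2.73939526e+00] 0.033634849480862164
[280.63717874  69.34136796]
scene [270 199]
side [286 187]
```

View pics/m1.png

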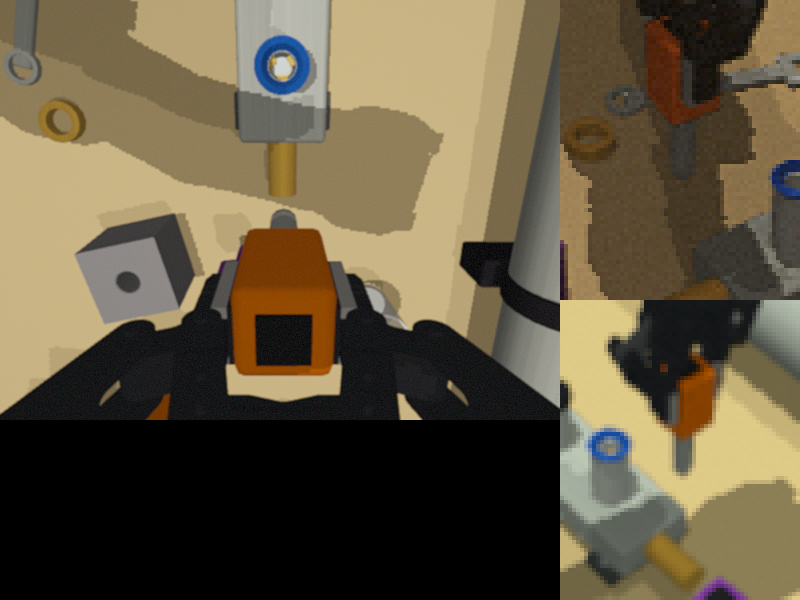

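The wrist picture shows the blue mouth centred at (282,65), the probe's dark top square centred at (283.5,340), and the stem tip at (283,~212). The probe hangs upright.

```bash
python3 - <<'E'
from h import *
f='pics/w2.png'
print('port',won(f,(282,65),.113),'top',won(f,(283.5,340),.2745),'edges',[won(f,p,.2745) for p in((255,314),(312,314),(255,366),(312,366))])
print('bottom front edge',won(f,(283,230),.2165),'tip front',won(f,(283,211),.159+.004),'exp centre')
# scene/side tips
sc1=lambda x,y:(240+(x-560)/4-.4,162+y/4-.4);sd=lambda x,y:(256+(x-560)/4-.4,150+(y-300)/4-.4)
print('tip',tri(sc1(682,177),sd(682,472)),'port',tri(sc1(793,175),sd(609,445)))
E
```

```text
port [ 0.5828905  -0.09432275] top [ 0.58402107 -0.18485004] edges [array([ 0.57509741, -0.1752689 ]), array([ 0.59288508, -0.17522108]), array([ 0.57470603, -0.19496898]), array([ 0.59340067, -0.19492071])]
bottom front edge [ 0.58379569 -0.16976743] tip front [ 0.58379741 -0.1784723 ] exp centre
tip (array([ 0.58130805, -0.18608011,  0.1557576 ]), np.float64(0.001650488247998543)) port (array([ 0.57930462, -0.09743452,  0.11306962]), np.float64(0.0011820602519714654))
```

Emit:
send_rows(
  plan="0.01 0 0 0 0 0 0.02; 0.03 0 0 0 0 0 0.02; 0.055 0 0 0 0 0 0.02; 0.075 0 0 0 0 0 0.02; 0.087 0 0 0 0 0 0.02; 0.092 0 0.005 0 0 0 0.02; 0.092 0 0.015 0 0 0 0.02; 0.092 0 0.027 0 0 0 0.02; 0.092 0 0.036 0 0 0 0.02; 0.092 0 0.038 0 0 0 0.02",
)

```text
clock: 5.13
position: [0.5808, -0.0962, 0.1941]
tool_rot: [-3.139, 0.0, 1.569]
force: [-0.4, 0.1, -2.6]
grip_width: 0.0336
finger_force: 59.9
```

Emit:
send_rows(
  plan="0 0 0 0 0 0 0.02; 0 0 0 0 0 0 0.02; 0 0 0 0 0 0 0.02",
)

```text
clock: 5.38
position: [0.5821, -0.0953, 0.1967]
tool_rot: [3.141, 0.0, 1.57]
force: [1.1, 1.0, -1.9]
grip_width: 0.0334
finger_force: 59.9
```

```bash
python3 - <<'E'
from h import *
import cv2
from workcell import imaging
wshot('pics/w3.png')
o=[]
for n in('scene','side'):
    f=imaging.grab_frame(n);b=cv2.cvtColor(f['color'],cv2.COLOR_RGB2BGR)
    C_=C[n];r=R.from_euler('xyz',C_[4]).as_matrix()
    c=r.T@(np.array([.582,-.095,.115])-C_[3]);u=c[:2]/c[2]*C_[0]+[C_[1],C_[2]];u=u.round().astype(int);print(n,u)
    o.append(cv2.resize(b[u[1]-25:u[1]+25,u[0]-20:u[0]+20],(400,500),interpolation=3))
cv2.imwrite('pics/m2.png',np.hstack(o))
E
```

```text
5.3833 [ 0.58209168 -0.09528391  0.19669949] [3.14096859e+00 1.26335448e-04 1.57036435e+00] [ 1.05626448  1.01243656 -1.88976225] 0.03335376188993809
scene [299 205]
side [268 185]
```

View pics/m2.png

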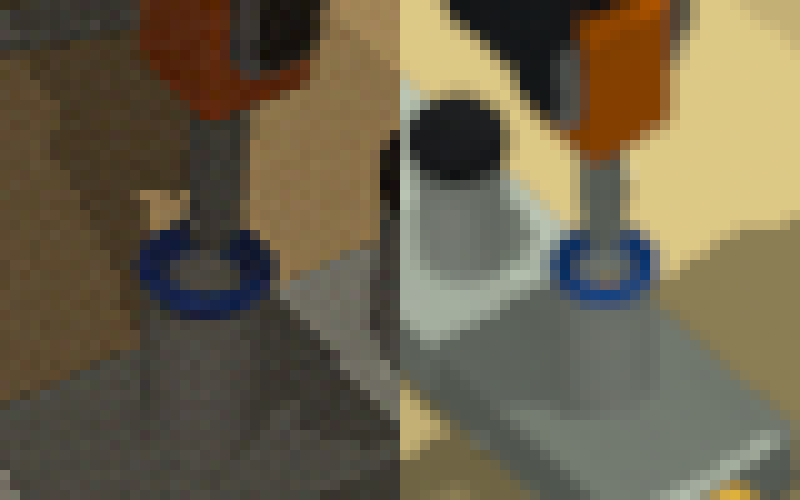

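In the scene view (left), the stem sits about 1 px right of the ring's centre: stem x≈216, ring x≈206, at 10x enlargement. In the side view it is centred: stem 603, ring 602. That calls for a correction of about -1.2 mm in both x and y, then entry into the funnel while watching the side force.

Emit:
send_rows(
  plan="-0.0012 -0.0012 0 0 0 0 0.02; -0.0012 -0.0012 0.002 0 0 0 0.02; -0.0012 -0.0012 0.004 0 0 0 0.02; -0.0012 -0.0012 0.006 0 0 0 0.02; -0.0012 -0.0012 0.008 0 0 0 0.02; -0.0012 -0.0012 0.010 0 0 0 0.02; -0.0012 -0.0012 0.012 0 0 0 0.02; -0.0012 -0.0012 0.014 0 0 0 0.02; -0.0012 -0.0012 0.016 0 0 0 0.02; -0.0012 -0.0012 0.016 0 0 0 0.02",
)

```text
clock: 6.37
position: [0.5805, -0.0961, 0.1798]
tool_rot: [-3.141, -0.0, 1.571]
force: [-0.3, -0.4, -2.2]
grip_width: 0.0331
finger_force: 59.9
```

Emit:
send_rows(
  plan="0 0 0.002 0 0 0 0.02; 0 0 0.004 0 0 0 0.02; 0 0 0.006 0 0 0 0.02; 0 0 0.007 0 0 0 0.02; 0 0 0.008 0 0 0 0.02; 0 0 0.008 0 0 0 0.02; 0 0 0.008 0 0 0 0.02",
)

```text
clock: 6.95
position: [0.5807, -0.0962, 0.1723]
tool_rot: [-3.142, 0.0, 1.571]
force: [-0.8, -0.7, -1.3]
grip_width: 0.0332
finger_force: 59.9
```

Emit:
send_rows(
  plan="0 0 0.001 0 0 0 0.02; 0 0 0.002 0 0 0 0.02; 0 0 0.003 0 0 0 0.02; 0 0 0.003 0 0 0 0.02",
)

```text
clock: 7.28
position: [0.5806, -0.0962, 0.1691]
tool_rot: [-3.141, -0.0, 1.571]
force: [0.1, 0.1, -2.0]
grip_width: 0.0334
finger_force: 59.9
```

Emit:
send_rows(
  plan="0 0 0.001 0 0 0 0.02; 0 0 0.002 0 0 0 0.02; 0 0 0.003 0 0 0 0.02; 0 0 0.003 0 0 0 0.02",
)

```text
clock: 7.62
position: [0.5811, -0.0959, 0.1664]
tool_rot: [3.141, -0.0, 1.571]
force: [2.3, 0.3, -0.6]
grip_width: 0.0337
finger_force: 60.1
```

Emit:
send_rows(
  plan="0 0 0.001 0 0 0 0.02; 0 0 0.002 0 0 0 0.02; 0 0 0.002 0 0 0 0.02",
)

```text
clock: 7.87
position: [0.581, -0.0962, 0.1645]
tool_rot: [3.141, 0.0, 1.571]
force: [1.8, -0.8, 2.6]
grip_width: 0.0333
finger_force: 60.5
```

Emit:
send_rows(
  plan="0 0.0004 0.0007 0 0 0 0.02; 0 0.0004 0.0014 0 0 0 0.02; 0 0.0004 0.002 0 0 0 0.02; 0 0.0004 0.002 0 0 0 0.02",
)

```text
clock: 8.2
position: [0.5812, -0.0962, 0.1624]
tool_rot: [3.141, 0.0, 1.571]
force: [1.7, 0.1, 3.0]
grip_width: 0.0337
finger_force: 60.4
```

Emit:
send_rows(
  plan="0 0 0.0007 0 0 0 0.02; 0 0 0.0014 0 0 0 0.02; 0 0 0.002 0 0 0 0.02; 0 0 0.002 0 0 0 0.02",
)

```text
clock: 8.53
position: [0.5812, -0.0962, 0.1604]
tool_rot: [3.141, 0.0, 1.571]
force: [2.3, 0.1, 4.5]
grip_width: 0.0331
finger_force: 60.7
```

Emit:
send_rows(
  plan="0 0.0003 0.0005 0 0 0 0.02; 0 0.0003 0.001 0 0 0 0.02; 0 0.0003 0.0015 0 0 0 0.02; 0 0.0003 0.0015 0 0 0 0.02",
)

```text
clock: 8.87
position: [0.5813, -0.0962, 0.1589]
tool_rot: [3.142, 0.0, 1.571]
force: [-0.0, -0.5, 5.9]
grip_width: 0.033
finger_force: 60.8
```

Emit:
send_rows(
  plan="0 0 0.0005 0 0 0 0.02; 0 0 0.001 0 0 0 0.02; 0 0 0.0015 0 0 0 0.02; 0 0 0.0015 0 0 0 0.02",
)

```text
clock: 9.2
position: [0.5813, -0.0962, 0.1574]
tool_rot: [-3.142, 0.0, 1.571]
force: [0.3, 1.4, 5.7]
grip_width: 0.0333
finger_force: 60.9
```

Emit:
send_rows(
  plan="0 0 0.0005 0 0 0 0.02; 0 0 0.001 0 0 0 0.02; 0 0 0.001 0 0 0 0.02",
)

```text
clock: 9.45
position: [0.5813, -0.0962, 0.1564]
tool_rot: [-3.142, 0.0, 1.571]
force: [-0.3, -0.4, 5.4]
grip_width: 0.0334
finger_force: 60.9
```

Emit:
send_rows(
  plan="0 0 0.0005 0 0 0 0.02; 0 0 0.001 0 0 0 0.02; 0 0 0.001 0 0 0 0.02",
)

```text
clock: 9.7
position: [0.5814, -0.0962, 0.1554]
tool_rot: [3.142, 0.0, 1.571]
force: [0.2, 0.1, 5.5]
grip_width: 0.0334
finger_force: 60.9
```

Emit:
send_rows(
  plan="0 0 0.0005 0 0 0 0.02; 0 0 0.001 0 0 0 0.02; 0 0 0.001 0 0 0 0.02",
)

```text
clock: 9.95
position: [0.5813, -0.0963, 0.1543]
tool_rot: [-3.141, 0.0, 1.571]
force: [-0.2, -1.0, 5.1]
grip_width: 0.0332
finger_force: 60.7
```

Emit:
send_rows(
  plan="0 0 0.0005 0 0 0 0.02; 0 0 0.001 0 0 0 0.02; 0 0 0.001 0 0 0 0.02",
)

```text
clock: 10.2
position: [0.5813, -0.0963, 0.1533]
tool_rot: [-3.141, 0.0, 1.571]
force: [-0.3, -0.2, 6.2]
grip_width: 0.0333
finger_force: 60.8
```

Emit:
send_rows(
  plan="0 0 0.0005 0 0 0 0.02; 0 0 0.001 0 0 0 0.02; 0 0 0.001 0 0 0 0.02",
)

```text
clock: 10.45
position: [0.5814, -0.0963, 0.1528]
tool_rot: [3.141, 0.0, 1.571]
force: [-2.9, 0.1, 15.0]
grip_width: 0.0335
finger_force: 62.1
```

Emit:
send_rows(
  plan="0 0 0.0005 0 0 0 0.02; 0 0 0.001 0 0 0 0.02; 0 0 0.001 0 0 0 0.02",
)

```text
clock: 10.7
position: [0.5815, -0.0964, 0.1527]
tool_rot: [3.141, 0.0, 1.57]
force: [-6.4, 0.6, 27.7]
grip_width: 0.0333
finger_force: 63.7
```

Push climbed steeply at about 35.5 mm depth. I'll ease off and see whether it is held (locked) or being lifted.

Emit:
send_rows(
  plan="0 0 -0.0005 0 0 0 0.02; 0 0 -0.001 0 0 0 0.02; 0 0 -0.001 0 0 0 0.02",
)

```text
clock: 10.95
position: [0.5814, -0.0963, 0.1529]
tool_rot: [3.141, 0.0, 1.571]
force: [-1.9, 0.5, 14.8]
grip_width: 0.0335
finger_force: 61.8
```

Emit:
send_rows(
  plan="0 0 -0.0005 0 0 0 0.02; 0 0 -0.001 0 0 0 0.02; 0 0 -0.001 0 0 0 0.02",
)

```text
clock: 11.2
position: [0.5813, -0.0963, 0.1535]
tool_rot: [-3.142, 0.0, 1.571]
force: [0.7, -0.5, 6.6]
grip_width: 0.0334
finger_force: 60.9
```

Emit:
send_rows(
  plan="0 0 -0.0005 0 0 0 0.02; 0 0 -0.001 0 0 0 0.02; 0 0 -0.001 0 0 0 0.02",
)

```text
clock: 11.45
position: [0.5813, -0.0963, 0.1544]
tool_rot: [-3.142, 0.0, 1.571]
force: [-0.4, -0.4, 6.4]
grip_width: 0.0334
finger_force: 60.9
```

Emit:
send_rows(
  plan="0 0 -0.0005 0 0 0 0.02; 0 0 -0.0005 0 0 0 0.02; 0 0 -0.0005 0 0 0 0.02",
)

```text
clock: 11.7
position: [0.5813, -0.0963, 0.1547]
tool_rot: [-3.141, 0.0, 1.571]
force: [0.6, -2.2, 1.8]
grip_width: 0.0336
finger_force: 60.4
```

Emit:
send_rows(
  plan="0 0 -0.0005 0 0 0 0.02; 0 0 -0.0005 0 0 0 0.02; 0 0 -0.0005 0 0 0 0.02",
)

```text
clock: 11.95
position: [0.5812, -0.0962, 0.1549]
tool_rot: [-3.141, 0.0, 1.571]
force: [3.3, -2.2, -8.4]
grip_width: 0.0339
finger_force: 61.0
```

Emit:
send_rows(
  plan="0 0 -0.0005 0 0 0 0.02; 0 0 -0.0005 0 0 0 0.02; 0 0 -0.0005 0 0 0 0.02",
)

```text
clock: 12.2
position: [0.5811, -0.0961, 0.155]
tool_rot: [-3.141, 0.0, 1.571]
force: [6.2, -2.1, -16.6]
grip_width: 0.0332
finger_force: 62.3
```

A tug of about 14 N doesn't lift it, so it is locked, about 2 mm above the stop. I'll neutralise the tension and let go.

Emit:
send_rows(
  plan="0 0 0.0005 0 0 0 0.02; 0 0 0.001 0 0 0 0.02; 0 0 0.001 0 0 0 0.02",
)

```text
clock: 12.45
position: [0.5812, -0.0961, 0.1548]
tool_rot: [-3.141, -0.0, 1.571]
force: [0.8, -0.4, -6.2]
grip_width: 0.0335
finger_force: 63.9
```

Emit:
send_rows(
  plan="0 0 0 0 0 0 0.04; 0 0 0 0 0 0 0.05; 0 0 0 0 0 0 0.06; 0 0 0 0 0 0 0.07; 0 0 0 0 0 0 0.075; 0 0 0 0 0 0 0.075; 0 0 -0.01 0 0 0 0.075; 0 0 -0.03 0 0 0 0.075; 0 0 -0.055 0 0 0 0.075; 0 0 -0.08 0 0 0 0.075",
)

```text
clock: 13.28
position: [0.5811, -0.0961, 0.2363]
tool_rot: [-3.141, -0.0, 1.571]
force: [0.2, -0.3, 0.8]
grip_width: 0.0751
finger_force: 0.0
```

Emit:
send_rows(
  plan="-0.005 -0.01 -0.02 0 0 0 0.06; -0.01 -0.03 -0.03 0 0 0 0.04; -0.01 -0.055 -0.03 0 0 0 0.02; -0.01 -0.08 -0.03 0 0 0 0; -0.01 -0.10 -0.03 0 0 0 0; -0.01 -0.11 -0.03 0 0 0 0; -0.01 -0.11 -0.03 0 0 0 0; -0.01 -0.11 -0.03 0 0 0 0",
)

```text
clock: 13.95
position: [0.4721, -0.1061, 0.2655]
tool_rot: [3.14, 0.0, 1.571]
force: [-0.2, -0.0, -0.4]
grip_width: 0.0
finger_force: 0.0
```

```bash
python3 - <<'E'
from h import *
import cv2
from workcell import imaging
wshot('pics/w4.png');o=[]
for n in('scene','side'):
    f=imaging.grab_frame(n);b=cv2.cvtColor(f['color'],cv2.COLOR_RGB2BGR)
    C_=C[n];r=R.from_euler('xyz',C_[4]).as_matrix()
    c=r.T@(np.array([.56,-.02,.12])-C_[3]);u=c[:2]/c[2]*C_[0]+[C_[1],C_[2]];u=u.round().astype(int);print(n,u)
    o.append(cv2.resize(b[u[1]-60:u[1]+60,u[0]-50:u[0]+50],(240,288),interpolation=3))
cv2.imwrite('pics/m3.png',np.hstack([cv2.copyMakeBorder(cv2.imread('pics/w4.png'),0,156,0,0,0),np.vstack(o)]))
E
```

```text
13.95 [ 0.47208432 -0.10612443  0.26554076] [3.14023490e+00 1.25577145e-04 1.57083437e+00] [-0.22851682 -0.01961784 -0.42002484] 1.1582598274378349e-05
scene [317 190]
side [249 174]
```

View pics/m3.png

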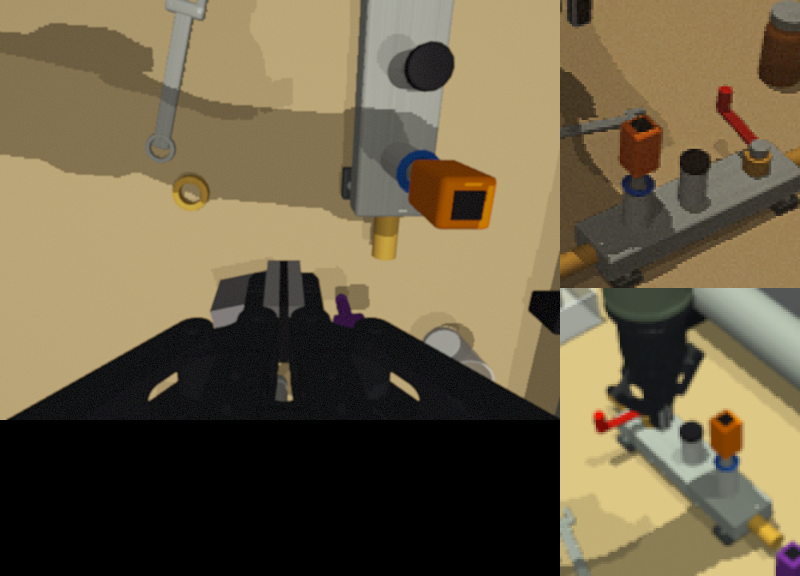

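The three views show the probe upright in the blue port with nothing holding it, and the valve still closed. Next I'll look at the knob from close by.

Emit:
send_rows(
  plan="0.01 0.005 0 0 0 0 0; 0.03 0.01 0 0 0 0 0; 0.05 0.015 0 0 0 0 0; 0.07 0.02 0 0 0 0 0; 0.085 0.025 0 0 0 0 0; 0.09 0.03 0 0 0 0 0; 0.09 0.03 0 0 0 0 0; 0.09 0.03 0 0 0 0 0; 0.09 0.03 0 0 0 0 0",
)

```text
clock: 14.85
position: [0.5013, -0.017, 0.2646]
tool_rot: [-3.141, 0.0, 1.57]
force: [0.6, 0.2, -0.2]
grip_width: -0.0001
finger_force: 0.0
```

```bash
python3 - <<'E'
from h import *
wshot('pics/w5.png')
for X in([.496,.084,.113],[.581,.084,.1],[.581,.169,.1]):print(wproj('pics/w5.png',X))
print('amber',onz('side',(166,152),.11),'white',tri((388,147),(180,138)))
E
```

```text
14.85 [ 0.50125526 -0.01700834  0.26461326] [-3.14110856e+00  3.39673368e-04  1.56969623e+00] [ 0.57713435  0.20838244 -0.23568354] -6.560024210652096e-05
[274.41290261  52.36693504]
[387.10914122  53.63894102]
[397.31075433 -79.31513304]
amber [0.40459066 0.27069787 0.11      ] white (array([0.48996842, 0.31983276, 0.09735463]), np.float64(0.003806277844250965))
```

View pics/w5.png

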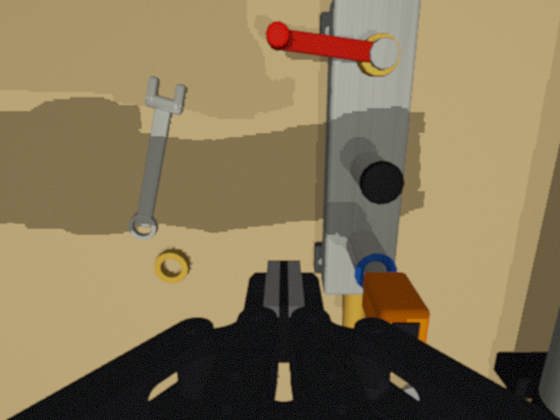

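```bash
python3 - <<'E'
from h import *
f='pics/w5.png'
print('knob',won(f,(278,35),.113),'hub',won(f,(384,53),.095),won(f,(384,53),.085),'cap',won(f,(382,182),.115),'port',won(f,(376,268),.113))
print('manifold edges',[won(f,p,.05) for p in((334,10),(325,290),(418,10),(397,250))])
E
```

```text
knob [0.49866441 0.09551977] hub [0.57985233 0.08483508] [0.58233522 0.08559994] cap [ 0.58093601 -0.01218062] port [ 0.5822852  -0.08914112]
manifold edges [array([0.54569135, 0.12237861]), array([ 0.5467209 , -0.14735456]), array([0.6172756 , 0.12227469]), array([ 0.61958272, -0.10076093])]
```

Knob at (278,35), hub at (384,53): the lever is already about 7° off -x. The pivot is near (.5805,.0845). I'll push the knob around the arc with shut fingers, tips above the bar.

Emit:
send_rows(
  plan="0.015 -0.001 0.01 0 0 0 0; 0.035 -0.003 0.03 0 0 0 0; 0.055 -0.005 0.055 0 0 0 0; 0.07 -0.005 0.085 0 0 0 0; 0.075 -0.005 0.115 0 0 0 0; 0.075 -0.005 0.14 0 0 0 0; 0.075 -0.005 0.16 0 0 0 0; 0.075 -0.005 0.169 0 0 0 0; 0.075 -0.005 0.17 0 0 0 0; 0.075 -0.005 0.17 0 0 0 0",
)

```text
clock: 15.73
position: [0.4965, 0.0584, 0.0952]
tool_rot: [-3.141, 0.0, 1.57]
force: [1.0, -0.1, 0.3]
grip_width: -0.0003
finger_force: 0.0
```

Emit:
send_rows(
  plan="0.006 0 0 0 0 0 0; 0.012 0 0 0 0 0 0; 0.018 0 0 0 0 0 0; 0.024 0 0 0 0 0 0; 0.030 0 0 0 0 0 0; 0.036 0 0 0 0 0 0; 0.042 0.001 0 0 0 0 0; 0.048 0.001 0 0 0 0 0",
)

```text
clock: 16.4
position: [0.4976, 0.1075, 0.0948]
tool_rot: [3.141, 0.0, 1.571]
force: [0.8, -2.5, 1.0]
grip_width: -0.0
finger_force: 0.9
```

Emit:
send_rows(
  plan="0.006 0.004 0 0 0 0 0; 0.012 0.008 0 0 0 0 0; 0.018 0.012 0 0 0 0 0; 0.023 0.0155 0 0 0 0 0; 0.030 0.017 0 0 0 0 0; 0.036 0.019 0 0 0 0 0; 0.040 0.025 0 0 0 0 0; 0.0435 0.031 0 0 0 0 0; 0.047 0.038 0 0 0 0 0; 0.051 0.045 0 0 0 0 0",
)

```text
clock: 17.23
position: [0.5431, 0.158, 0.0948]
tool_rot: [-3.141, 0.0, 1.571]
force: [-2.1, -3.3, 0.1]
grip_width: -0.0002
finger_force: 1.2
```

Emit:
send_rows(
  plan="0.001 0.004 0 0 0 0 0; 0.002 0.008 0 0 0 0 0; 0.002 0.011 0 0 0 0 0; 0.002 0.013 0 0 0 0 0",
)

```text
clock: 17.57
position: [0.5556, 0.1599, 0.0947]
tool_rot: [-3.141, -0.0, 1.571]
force: [-1.5, 2.0, -0.4]
grip_width: -0.0001
finger_force: 0.7
```

Still only friction. I'll keep pushing in small steps until the stop is felt.

Emit:
send_rows(
  plan="0 0.001 0 0 0 0 0; 0 0.002 0 0 0 0 0; 0 0.003 0 0 0 0 0; 0 0.003 0 0 0 0 0",
)

```text
clock: 17.9
position: [0.5585, 0.1598, 0.0948]
tool_rot: [3.142, 0.0, 1.571]
force: [-0.8, 0.9, -0.2]
grip_width: -0.0
finger_force: 0.5
```

Emit:
send_rows(
  plan="0 0.001 0 0 0 0 0; 0 0.002 0 0 0 0 0; 0 0.002 0 0 0 0 0",
)

```text
clock: 18.15
position: [0.5601, 0.1599, 0.0947]
tool_rot: [-3.141, 0.0, 1.571]
force: [-3.9, 0.1, 0.9]
grip_width: -0.0001
finger_force: 1.6
```

Emit:
send_rows(
  plan="0 0.001 0 0 0 0 0; 0 0.002 0 0 0 0 0; 0 0.002 0 0 0 0 0",
)

```text
clock: 18.4
position: [0.5608, 0.1599, 0.0944]
tool_rot: [-3.138, 0.001, 1.571]
force: [-11.5, -0.3, 4.6]
grip_width: 0.0001
finger_force: 5.1
```

Emit:
send_rows(
  plan="0 0.0005 0 0 0 0 0; 0 0.001 0 0 0 0 0; 0 0.001 0 0 0 0 0",
)

```text
clock: 18.65
position: [0.5612, 0.1599, 0.0943]
tool_rot: [-3.137, 0.001, 1.571]
force: [-15.6, 0.7, 6.0]
grip_width: 0.0004
finger_force: 6.9
```

The stop is reached. I'll back off, retreat and check.

Emit:
send_rows(
  plan="0 -0.005 0 0 0 0 0; 0 -0.015 0 0 0 0 0; 0 -0.03 -0.005 0 0 0 0; 0 -0.035 -0.03 0 0 0 0; 0 -0.035 -0.06 0 0 0 0; 0 -0.035 -0.09 0 0 0 0; 0 -0.06 -0.12 0 0 0 0; -0.02 -0.09 -0.14 0 0 0 0; -0.05 -0.10 -0.15 0 0 0 0; -0.07 -0.10 -0.15 0 0 0 0",
)

```text
clock: 19.48
position: [0.4625, 0.0885, 0.2475]
tool_rot: [3.138, -0.001, 1.571]
force: [1.6, -0.4, -0.2]
grip_width: -0.0003
finger_force: 0.0
```

```bash
python3 - <<'E'
from h import *
import cv2
from workcell import imaging
wshot('pics/w6.png');o=[]
for n in('scene','side'):
    f=imaging.grab_frame(n);b=cv2.cvtColor(f['color'],cv2.COLOR_RGB2BGR)
    C_=C[n];r=R.from_euler('xyz',C_[4]).as_matrix()
    c=r.T@(np.array([.57,.03,.12])-C_[3]);u=c[:2]/c[2]*C_[0]+[C_[1],C_[2]];u=u.round().astype(int);print(n,u)
    o.append(cv2.resize(b[u[1]-65:u[1]+65,u[0]-50:u[0]+50],(400,520),interpolation=3))
    P=lambda X:(lambda c:c[:2]/c[2]*C_[0]+[C_[1],C_[2]])(r.T@(np.array(X)-C_[3]))
    print('knob expected in crop',(P([.5805,.1695,.113])-u+[50,65])*4)
cv2.imwrite('pics/m4.png',np.hstack(o))
E
```

```text
19.4833 [0.4624516  0.0884723  0.24746114] [ 3.13758620e+00 -6.59636145e-04  1.57126359e+00] [ 1.60882165 -0.43666798 -0.22856727] -0.00025744683660035875
scene [333 186]
knob expected in crop [359.32531416 209.75894237]
side [242 165]
knob expected in crop [118.86883472 177.52382318]
```

View pics/m4.png

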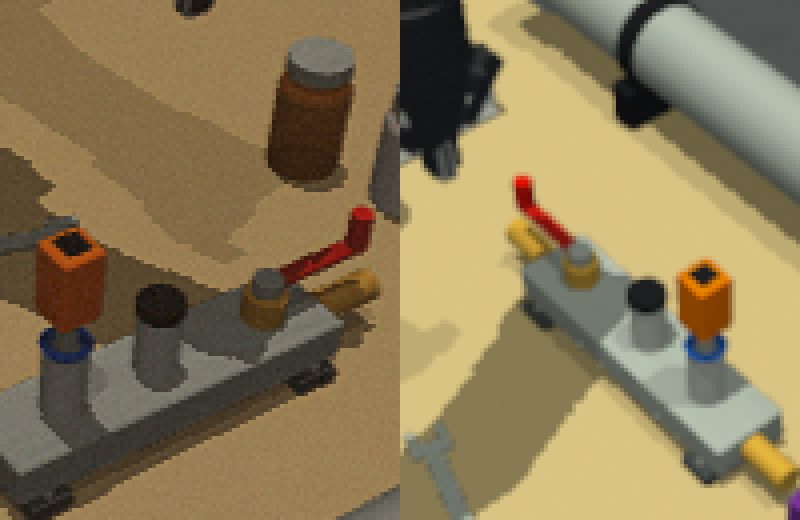

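The knob sits at (362,214) in the scene crop and (523,181) in the side crop, within about 1 px of the fully open position. The probe is still down in the port and the robot is clear.

```bash
python3 -c "
from workcell import bot
print(bot.job_done())"
```

```text
the job is handed in; nothing more can be done
None
```

The orange probe is locked in the blue-collared port: it held against a pull of about 14 N and stayed down when let go. While I felt for the catch, the push briefly reached the solid stop at about 30 N, under the 40 N limit. The red valve lever was then swung fully open to its stop, the jars, beaker and spray bottle were not touched, and the job was handed in at about 19.5 s.

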